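Put the blade guard back on the vegetable slicer

ROBOT

A 7-joint arm with a two-finger parallel gripper is mounted at the origin on the work surface. World frame = base frame: x ahead of the robot, y to its left, z up, the work surface at z = 0. Lengths are in m, angles in rad, forces in N, time in s.
With the tool pointing down it reaches from about 0.425 to 0.925 m from the base axis. Payload 6.8 kg.
Tool frame: the origin (TCP) lies at the very end of the fingers, on their centre line; the grasp point (between the pads) lies bot.grip_point_offset behind it (bot.grip_point_offset is the distance from the TCP to the grasp point, in m); z points along the fingers, y is the line along which they close (so a half turn about z gives the same grasp; the last joint's range is limited). The gripper opens to 85 mm and grips with 20 to 120 N. Pads are 22 mm wide; open, the fingers measure 114 mm over their backs; the gripper's body (76 mm by 85 mm) begins 54 mm behind the grasp point. The pads swing forward as they close: fully open they stand 13 mm farther back than shut.
Start: joints at [-1.368, 0.477, 0.022, 1.555, -0.011, 1.109, -0.083], TCP at [0.206, 0.643, 0.231] pointing down, gripper open.
Joint ranges: [-2.96, 2.96], [-0.34, 2.1], [-1.41, 1.46], [0.24, 2.44], [-1.37, 4.51], [0.17, 1.92], [-2.96, 2.96]. Speed limits (rad/s): [2.39, 2.39, 3.14, 3.14, 3.14, 3.14, 3.14].

INTERFACE

Orientations are given as a unit quaternion [w, x, y, z].
In Python, from station import bot, imaging gives the robot as it stands. The module is installed in compiled form; this text tells all that it offers.
- The arm moves only by the tool carry_out, never from a script. Its argument "targets" is one flat list of numbers, 5 for each row, row after row: the closure in counts, from 0 (fully open) to 255 (shut), then the shift along the world's x, y, z in mm, then the turn about the world's z in degrees. A call has 1 to 20 rows; each row shifts and turns the commanded pose from where the row before left it; what a row does not reach is not made up. A row lasts 1/10 s, in which the tool goes at most 50 mm and 8.59 degrees, less where a joint would pass 70% of its speed; a pose out of reach is approached as far as the arm can. A call is refused whole if a number of a shift passes 50 or a number of a turn 8.59, either way. A call with a gripper value outside its range is refused whole. The fingers move at their own pace and stop on an object; "newtons" is the grip in N (left out, the last holds). Time passes only in rows, so rows that do not move let the fingers close. It gives the time, the measured TCP pose, the force, the opening and the grip force at its end, in the units of the state.
- bot.get_obs(): the state, without advancing time (a new reading comes with each control period).
- imaging.read_camera(name): name is "scene" or "side" or "wrist"; returns a dict with "frame" (400x640x3 uint8, red, green, blue), "fov_y" (degrees; the focal length in pixels is half the picture's height over the tangent of half this angle, whatever the lens; pixels are square), "cx", "cy" (the principal point, pixels), "k1" (the pictures are not rectified: a ray, as slopes to the right and down, at radius r is drawn at 1 + k1 r^2 times it, then the intrinsics apply), "pose" (4x4, takes a point from camera to world coordinates); the wrist camera has in their place "tool_from_camera" (4x4, takes a point from camera to tool coordinates, whose origin is the TCP and whose axes are the flange's). Camera axes: x right, y up, looking along -z (the intrinsics and any distortion apply to the point x, -y, -z); pixel columns grow to the right and rows downward; lengths in m; the calibration is good to about 2 mm. A picture is of the moment at which its call begins: read the wrist's pose just before it. There is no depth.
- bot.hand_in(): hands the job in; it is judged then, once.
The state is a dict: "t": time; "q": joint angles; "joint_vel": joint speeds; "joint_torque": joint torques, N m; "eef_pos": TCP position; "tool_rot": TCP orientation; "contact_force": force on the tool from outside, world axes, zero at the start; "torque": the same for the moment, N m; "gripper_width": opening from 0.0 (shut) to 1.0 (fully open); "grasp_force": force on a finger pad.
Only numpy, scipy, OpenCV 4.12 (cv2) and the standard library are available. Lean on these libraries where they do the work, as an engineer would, in place of code of your own. Each camera call takes 0.05 s, during which the arm holds its last target. There are 200 camera calls.

TASK

Pick up the aluminium blade guard from the chopping board and fit it back on the vegetable slicer: feel for the two brass pins so that both holes go over them, lower it gently until it lies fully flat on the deck, and only then slide the red latch all the way over its edge. Do not force the guard against the slicer, and leave the spoon, bottle and mug where they are.

Things in the scene. Friction and masses are not known exactly. Their poses are not given: they have to be found in the camera images.
- guard_grip (a point): Centre of the guard's black handle, an upright block in the middle of the plate: 56 mm long (x), 16 mm wide (y), 46 mm high. This point is 28 mm above the plate's underside; the handle's top is 23 mm above it, the plate's upper face 23 mm below it. y runs from hole to hole, z is up. Half a turn about z makes no difference: the guard is symmetrical.
- guard: The blade guard, loose, about 0.3 kg, lying flat on a wooden chopping board 18 mm thick: an aluminium plate 90 mm (x) by 200 mm (y) by 5 mm, with two round through holes of 10.5 mm diameter, 80 mm either side of its middle along y, a yellow stripe inboard of each. Origin: middle of its underside, axes as guard_grip.
- guard_seat (a point): Point on the slicer's flat deck where the middle of the guard's underside would rest if the pin bar stood at its zero stop (it never quite does, see pins_stop). x points from the latch across the seat, y along the line of the two pins, z up. The guard's long side lies along y.
- pins_stop (a point): Point half-way between the tips of the two brass pins IF their bar stood at its zero stop, 18 mm above guard_seat; axes as guard_seat. The bar carries both pins and is clamped somewhere from 7 to 37 mm in +y from here; that shift is NOT measured: feel for it with the guard, or see it. The clamped bar does not give under light pressure. This point is fixed to the slicer.
- slicer: Fixed white vegetable slicer, 180 mm (x) by 290 mm (y), steel deck 45 mm above the table. Two upright brass pins, 8 mm diameter, the last 2 mm tapered to 5.6 mm, stand 18 mm above the deck, 160 mm apart along y. Over 35 N between guard and slicer is forcing it. Origin: middle of its underside, from guard_seat 20 mm in -x, 22 mm in +y, 45 mm lower, axes as guard_seat.
- latch_knob (a point): Centre of the slicer's red latch knob, an upright block 16 mm (x) by 14 mm (y) by 38 mm high; its top is 50.5 mm above the deck. It starts about 80 mm in -x and 22 mm in +y from guard_seat, slides along +x, stays where it is left, moves with 3 to 5 N. Its red tongue, 24 mm wide, passes 2.5 mm above the top of a fully lowered guard. Axes as guard_seat.
- latch (a joint): Travel of the latch in m: 0 fully open (the tongue clear of the guard), 0.022 fully closed (the tongue about 12 mm over the guard's near edge).
- spoon: Spoon 220 mm long lying on the far side of the chopping board; leave alone.
- oil: Oil bottle, 60 mm in diameter, 190 mm tall, standing beyond the work; leave alone.
- cup: White mug, 80 mm in diameter, 90 mm tall, standing beyond the work; leave alone.
Things that resemble listed ones, but are neither listed nor needed, are in the scene too. Of the things like the guard, leave any that is purple or turquoise; of the rest the smaller one is meant.

How it is judged:
By the outcome, as a careful person would: the job done as asked, in the order asked, and still so for the second after the job is handed in, with the robot touching nothing.
It also fails if it takes over 72 s, if anything falls off the work surface, if the arm or the gripper's body presses on something with over 40 N, if the wrist force passes 120 N, or if a joint passes its speed limit or range.

## Working session

There is one attempt and no reset: what is moved stays moved. The work goes in short steps, Python scripts to look and compute and a tool call to move; the robot and the scene stay as the last step left them, time stands still between calls to the robot, and variables do not carry over. Pictures are saved under pics/ and viewed, at most 10 in all, crops included, and the job is handed in when it is done.

Besides the shell and the picture viewer there is one more tool, called as name(argument=value, ...), one argument or row to a line, values as JSON. carry_out: Moves the arm, as the interface text tells. Its arguments: {"type":"object","properties":{"targets":{"type":"array","items":{"type":"number"}},"newtons":{"type":"number"}},"required":["targets"]}

```bash
mkdir -p pics
cat > h.py <<'E'
import numpy as np, cv2
from station import bot, imaging
from scipy.spatial.transform import Rotation as R
def snap(name,fn=None):
    o=bot.get_obs(); c=imaging.read_camera(name)
    if name=="wrist":
        w,x,y,z=o["tool_rot"]; T=np.eye(4); T[:3,:3]=R.from_quat([x,y,z,w]).as_matrix(); T[:3,3]=o["eef_pos"]
        c["pose"]=T@np.array(c["tool_from_camera"])
    if fn: cv2.imwrite("pics/"+fn,c["frame"][:,:,::-1])
    return c
def K(c):
    f=c["frame"].shape[0]/2/np.tan(np.radians(c["fov_y"])/2)
    return np.array([[f,0,c["cx"]],[0,f,c["cy"]],[0,0,1.]]),np.array([c["k1"],0,0,0.])
def ray(c,uv):
    k,d=K(c); p=cv2.undistortPoints(np.array(uv,float).reshape(-1,1,2),k,d)[:,0]
    P=np.array(c["pose"]); v=np.c_[p[:,0],-p[:,1],-np.ones(len(p))]@P[:3,:3].T
    return P[:3,3],v
def onz(c,uv,z):
    o,v=ray(c,uv); return o+v*((z-o[2])/v[:,2])[:,None]
def proj(c,X):
    P=np.linalg.inv(np.array(c["pose"])); X=np.atleast_2d(X)@P[:3,:3].T+P[:3,3]
    X=X*[1,-1,-1]; k,d=K(c)
    return cv2.projectPoints(X.reshape(-1,1,3),np.zeros(3),np.zeros(3),k,d)[0][:,0]
E
python3 - <<'E'
from h import *
import pickle
cs={n:snap(n) for n in("scene","side","wrist")}
pickle.dump(cs,open("c0.pkl","wb"))
o=bot.get_obs();print(o,bot.grip_point_offset)
for n,c in cs.items(): print(n,c["fov_y"],c["cx"],c["cy"],c["k1"],np.round(c["pose"],3).tolist())
cv2.imwrite("pics/a.png",cs["scene"]["frame"][:,:,::-1])
cv2.imwrite("pics/b.png",cs["side"]["frame"][:,:,::-1])
E
```

```text
{'t': 0.15, 'q': array([-1.36811714,  0.47765882,  0.02231269,  1.55619486, -0.01151495,
        1.10932347, -0.08309885]), 'joint_vel': array([-0.00181076, -0.00276704,  0.00026467, -0.00408937, -0.00054201,
       -0.00075464,  0.00101915]), 'joint_torque': array([ 3.56700795e-03, -5.96917927e+01,  1.61076162e+00, -2.81492329e+01,
        1.26956287e-02,  6.54847492e-03, -2.23161948e-05]), 'eef_pos': array([0.20625711, 0.64223603, 0.23052827]), 'tool_rot': array([-7.57453356e-05,  1.54743848e-01,  9.87954356e-01, -7.24729775e-04]), 'contact_force': array([-0.74997453, -0.36728408,  0.90973684]), 'torque': array([ 0.02605386,  0.01570925, -0.03549086]), 'grasp_force': 0.0, 'gripper_width': 1.0002806605763317} 0.0187
scene 50.71836014121195 312.0494140523813 201.49416945213287 -0.09690232991482087 [[-0.4, -0.572, 0.717, 1.48], [0.917, -0.236, 0.323, 0.315], [-0.016, 0.786, 0.618, 0.912], [0.0, 0.0, 0.0, 1.0]]
side 46.91565318300988 319.22807839590155 192.23894237605208 0.019326688918727568 [[0.725, 0.347, -0.594, -0.219], [-0.688, 0.34, -0.641, -0.882], [-0.02, 0.874, 0.485, 0.654], [0.0, 0.0, 0.0, 1.0]]
wrist 59.77850749680513 325.61535861548464 202.42259750853103 -0.01803524219608719 [[0.305, -0.904, -0.299, 0.129], [0.952, 0.289, 0.098, 0.667], [-0.002, -0.315, 0.949, 0.373], [0.0, 0.0, 0.0, 1.0]]
```

View pics/a.png

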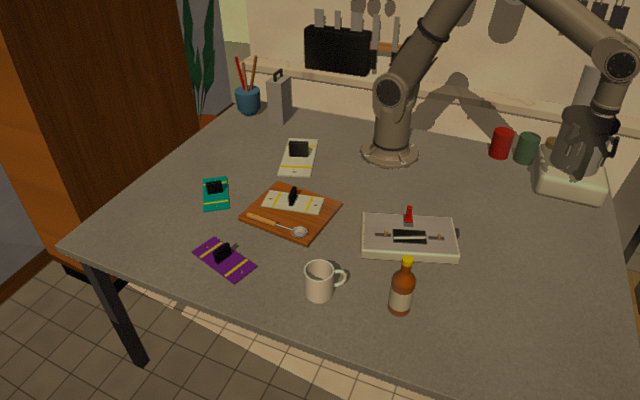

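View pics/b.png

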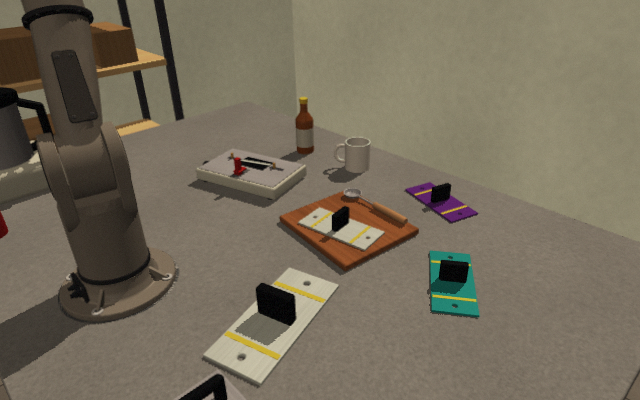

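The scene picture shows the guard-like plates: white (298,157), turquoise (215,193), white on the board (293,203) and purple (224,259). The slicer is at (410,237) and its latch at (408,215). Turquoise and purple are ruled out. Of the two white plates, the smaller one, on the chopping board, fits the description. I'll confirm that in an enlarged crop.

Run:
```python
from h import *
import pickle
cs=pickle.load(open("c0.pkl","rb"))
f=cs["scene"]["frame"]; g=cs["side"]["frame"]
A=cv2.resize(f[175:270,235:465],None,fx=3.4,fy=3.4,interpolation=cv2.INTER_CUBIC)[:,:782]
B=cv2.resize(g[140:255,190:420],(782,275),interpolation=cv2.INTER_CUBIC) if 0 else cv2.resize(g[145:255,190:420],(575,275),interpolation=cv2.INTER_CUBIC)
B=cv2.copyMakeBorder(B,0,0,0,A.shape[1]-575,cv2.BORDER_CONSTANT)
cv2.imwrite("pics/c.png",np.vstack([A,B])[:598,:,::-1])
for n,(x0,x1,y0,y1) in {"scene":(240,345,180,225),"side":(285,395,200,252)}.items():
    c=cs[n]; h=cv2.cvtColor(c["frame"],cv2.COLOR_RGB2HSV); m=((h[...,1]<90)&(h[...,2]>110)).astype(np.uint8)
    yl=((h[...,0]>20)&(h[...,0]<34)&(h[...,1]>140)&(h[...,2]>120)).astype(np.uint8)
    M=np.zeros_like(m); M[y0:y1,x0:x1]=(m|yl)[y0:y1,x0:x1]
    M=cv2.morphologyEx(M,cv2.MORPH_CLOSE,np.ones((3,3)))
    ct=max(cv2.findContours(M,0,2)[0],key=cv2.contourArea)
    P=onz(c,ct[:,0],0.023)[:,:2]*1000
    r=cv2.minAreaRect(P.astype(np.float32)); print(n,r,cv2.boundingRect(ct))
    Y=np.zeros_like(m); Y[y0:y1,x0:x1]=yl[y0:y1,x0:x1]
    k,_,s,ce=cv2.connectedComponentsWithStats(Y)
    for i in range(1,k):
        if s[i,4]>10: print(" yel",s[i],onz(c,[ce[i]],0.023))
    # red latch
    rd=(((h[...,0]<6)|(h[...,0]>174))&(h[...,1]>180)&(h[...,2]>80)).astype(np.uint8)
    k,_,s,ce=cv2.connectedComponentsWithStats(rd)
    for i in range(1,k):
        if s[i,4]>30: print(" red",s[i],ce[i])
```

```text
scene ((462.0341796875, -269.5396423339844), (189.64480590820312, 309.1441955566406), 20.138925552368164) (240, 180, 84, 35)
 yel [272 192  10  15  35] [[ 0.48390181 -0.26901152  0.023     ]]
 yel [305 196   9  16  37] [[ 0.46294994 -0.15482198  0.023     ]]
 red [235  57  10  33  70] [239.45714286  72.12857143]
 red [491 127  24  33 518] [501.95366795 142.57722008]
 red [404 206   9  17  92] [408.42391304 214.81521739]
side ((477.16497802734375, -261.5648193359375), (91.16246795654297, 102.46428680419922), 9.143775939941406) (332, 219, 53, 31)
 yel [311 212  21  15  52] [[ 0.46042312 -0.15408413  0.023     ]]
 yel [349 226  21  17  63] [[ 0.47760978 -0.2690951   0.023     ]]
 red [234 166  12   7  34] [239.41176471 169.38235294]
```

View pics/c.png

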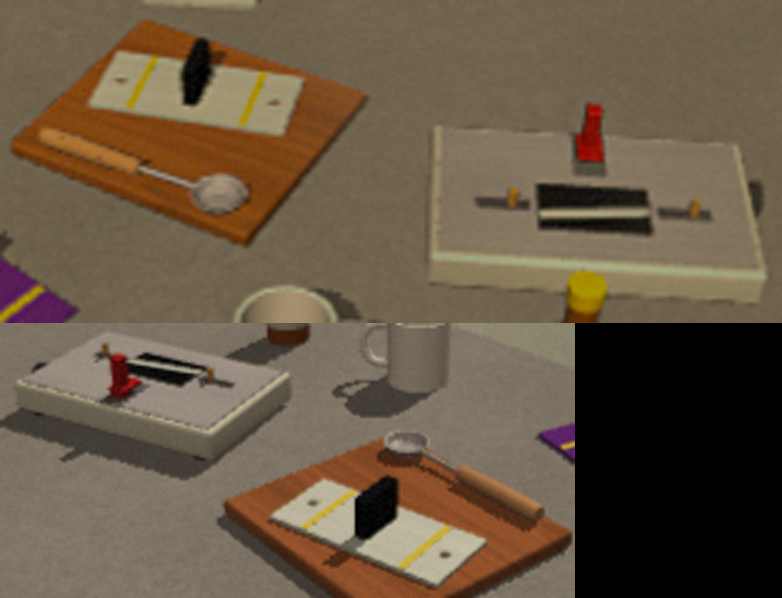

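The crop confirms it: the white guard lies on the board with its stripes at scene (277,199) and (309,204), next to the spoon. The pins are at scene (386,233) and (439,236), and the latch knob is at (408,215).

```bash
cat >> h.py <<'E'
def tri(c1,u1,c2,u2):
    o1,v1=ray(c1,[u1]);o2,v2=ray(c2,[u2]);v1=v1[0];v2=v2[0]
    s=np.linalg.lstsq(np.c_[v1,-v2],o2-o1,rcond=None)[0]; a=o1+s[0]*v1;b=o2+s[1]*v2
    return (a+b)/2,np.linalg.norm(a-b)
E
python3 - <<'E'
from h import *
import pickle
cs=pickle.load(open("c0.pkl","rb")); S,D=cs["scene"],cs["side"]
def cS(x,y): return (235+(x+.5)/3.4-.5,175+(y+.5)/3.4-.5)
def cD(x,y): return (190+(x+.5)/2.5-.5,145+(y-323+.5)/2.5-.5)
for n,a,b in [("pinL? tip",(513,188),(210,367)),("pin2 tip",(695,199),(105,344)),("knobtop",(594,105),(118,355)),("deck c1",(437,128),(289,375)),("deck c2",(738,146),(107,333)),("deckc3",(760,272),None),("deck c4",(432,258),None)]:
    if b: print(n,tri(S,cS(*a),D,cD(*b)))
    print("   onz deck",onz(S,[cS(*a)],.045 if 'deck' in n else .063))
print(onz(S,[cS(121,80),cS(275,102)],.023),onz(D,[cD(315,503),cD(445,554)],.023))
E
```

```text
pinL? tip (array([0.53686036, 0.13061123, 0.06291905]), np.float64(0.0009560933037743433))
   onz deck [[0.53746389 0.13034897 0.063     ]]
pin2 tip (array([0.48857881, 0.28238459, 0.06140781]), np.float64(0.0004697651931321563))
   onz deck [[0.4907168  0.28230696 0.063     ]]
knobtop (array([0.43870613, 0.17521126, 0.09720929]), np.float64(8.035666842828042e-06))
   onz deck [[0.39500379 0.16933088 0.063     ]]
deck c1 (array([0.54713924, 0.03594447, 0.09323124]), np.float64(0.05407586556769775))
   onz deck [[0.46297224 0.03674578 0.045     ]]
deck c2 (array([0.47624749, 0.29097758, 0.09451851]), np.float64(0.05119911832862758))
   onz deck [[0.38074908 0.30588169 0.045     ]]
   onz deck [[0.5406214  0.34996307 0.045     ]]
   onz deck [[0.62988607 0.08705243 0.045     ]]
[[ 0.48674648 -0.29019896  0.023     ]
 [ 0.45995634 -0.13143615  0.023     ]] [[ 0.45845659 -0.13588016  0.023     ]
 [ 0.4832929  -0.2912842   0.023     ]]
```

carry_out(
  targets=[0, 0, 0, 25, 0, 0, 0, 0, 30, 0, 0, 0, 0, 30, 0, 0, 21, -32, 0, 2.5, 0, 21, -32, 0, 2.5, 0, 21, -32, 0, 2.5, 0, 21, -32, 0, 2.5, 0, 21, -32, 0, 2.5, 0, 21, -32, 0, 2.5, 0, 21, -32, -5, 2.5, 0, 21, -32, -10, 2.5, 0, 21, -32, -10, 2.5, 0, 21, -32, -10, 2.5, 0, 21, -32, -10, 2.5, 0, 21, -32, -10, 2.5, 0, 21, -32, -10, 2.5, 0, 21, -32, -5, 2.5, 0, 0, 0, 0, 0, 0, 0, 0, 0, 0],
)

```text
t: 2.05
eef_pos: [0.5005, 0.1938, 0.246]
tool_rot: [-0.0, -0.148, 0.989, -0.0]
contact_force: [-0.1, 0.8, -0.1]
gripper_width: 0.999
grasp_force: 0.0
```

Run:
```python
from h import *
import pickle
c=snap("wrist","w1.png"); pickle.dump(c,open("w1.pkl","wb"))
o=bot.get_obs(); print(o["t"],o["eef_pos"],o["tool_rot"],o["contact_force"])
print(proj(c,[[.537,.1305,.063],[.49,.282,.063]]))
```

```text
2.1 [0.50006204 0.19517042 0.24617283] [-2.76040833e-04 -1.49323440e-01  9.88788346e-01  2.01906905e-04] [-1.13920723  0.1910578  -0.89111719]
[[252.46613145 192.68083603]
 [414.53227755 192.23580611]]
```

View pics/w1.png

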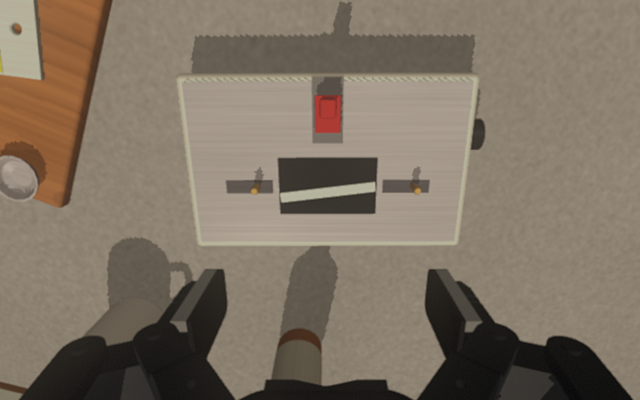

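The wrist picture shows the slicer with its pins at about (254,190) and (418,188). The red latch is at (328,113), and part of the guard shows at the top left.

Run:
```python
from h import *
import pickle
c=pickle.load(open("w1.pkl","rb")); f=c["frame"]
h=cv2.cvtColor(f,cv2.COLOR_RGB2HSV); m=((h[...,0]>8)&(h[...,0]<25)&(h[...,1]>120)&(h[...,2]>90)).astype(np.uint8)
m[:170]=0;m[205:]=0
k,_,s,ce=cv2.connectedComponentsWithStats(m); P=[]
for i in range(1,k):
    if s[i,4]>4: print(s[i],ce[i])
    if s[i,4]>15: P.append(onz(c,[ce[i]],.058)[0])
P=np.array(P);print(P); d=P[1]-P[0]; print(P.mean(0),np.degrees(np.arctan2(d[1],d[0])),np.linalg.norm(d))
# bounding extents -> tip/base check
for z in (.045,.063): print(proj(c,np.c_[P[:,:2],[z,z]]))
# red knob and deck edges
r=(((h[...,0]<6)|(h[...,0]>174))&(h[...,1]>150)).astype(np.uint8); 
k,_,s,ce=cv2.connectedComponentsWithStats(r); 
for i in range(1,k):
    if s[i,4]>30: print("red",s[i],ce[i],onz(c,[ce[i]],.09))
print(onz(c,[(179,77),(478,77),(457,243),(202,243)],.045))
print(onz(c,[(328,107)],.0955), f[95:135:3,328].tolist())
```

```text
[ 33 170  37  35 972] [ 51.90534979 185.8436214 ]
[251 184   9  10  53] [254.69811321 189.22641509]
[413 186   8   8  40] [416.875 189.8  ]
[[ 0.59070757 -0.06393405  0.058     ]
 [ 0.53462255  0.13118202  0.058     ]
 [ 0.48800142  0.28500426  0.058     ]]
[0.53777718 0.11741741 0.058     ] 106.03700104953842 0.20301677393221043Traceback (most recent call last):
  File "<stdin>", line 12, in <module>
    res = self.concatenate(tuple(objs), axis=axis)
ValueError: all the input array dimensions except for the concatenation axis must match exactly, but along dimension 0, the array at index 0 has size 3 and the array at index 1 has size 2
```

carry_out(
  targets=[0, -2.7, -40.5, 0, -0.8, 0, -2.7, -40.5, 0, -0.8, 0, -2.7, -40.5, 0, -0.8, 0, -2.7, -40.5, 0, -0.8, 0, -2.7, -40.5, 0, -0.8, 0, -2.7, -40.5, 0, -0.8, 0, -2.7, -40.5, -5, -0.8, 0, -2.7, -40.5, -10, -0.8, 0, -2.7, -40.5, -15, -0.8, 0, -2.7, -40.5, -15, -0.6, 0, 0, 0, 0, 0, 0, 0, 0, 0, 0],
)

```text
t: 3.3
eef_pos: [0.4736, -0.2095, 0.2011]
tool_rot: [-0.0, -0.082, 0.997, 0.0]
contact_force: [0.5, 1.3, 0.0]
gripper_width: 0.999
grasp_force: 0.0
```

Run:
```python
from h import *
import pickle
c=snap("wrist","w2.png"); pickle.dump(c,open("w2.pkl","wb"))
o=bot.get_obs(); print(o["t"],o["eef_pos"],o["tool_rot"])
f=c["frame"];h=cv2.cvtColor(f,cv2.COLOR_RGB2HSV)
y=((h[...,0]>20)&(h[...,0]<34)&(h[...,1]>140)&(h[...,2]>120)).astype(np.uint8)
k,_,s,ce=cv2.connectedComponentsWithStats(y)
for i in range(1,k):
    if s[i,4]>100: print(s[i],ce[i],onz(c,[ce[i]],.023))
a=proj(c,[[.486,-.2905,.023],[.4595,-.1335,.023]]); print(a)
```

```text
3.35 [ 0.474069   -0.20854342  0.20132949] [ 3.21363801e-05 -8.29147365e-02  9.96556540e-01  4.55057426e-04]
[  0  83  22  20 205] [ 9.5804878  92.17073171] [[ 0.44166573 -0.50070727  0.023     ]]
[257 127  11  88 581] [261.86746988 169.81755594] [[ 0.47572254 -0.26972437  0.023     ]]
[380 128  12  88 580] [385.06206897 170.17931034] [[ 0.4570504  -0.15497263  0.023     ]]
[ 31 190  67  39 481] [ 64.6029106  209.02494802] [[ 0.54682814 -0.45846446  0.023     ]]
[[238.96081991 176.77714704]
 [406.58710439 176.30199972]]
```

View pics/w2.png

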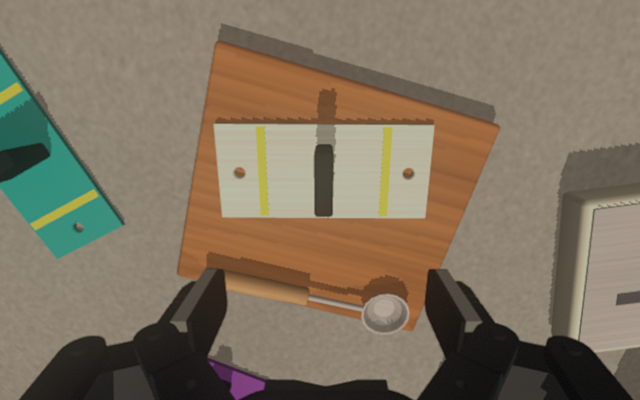

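The wrist picture shows the guard with its holes at (239,172) and (408,173) and the handle at (324,180).

Run:
```python
from h import *
import pickle
c=pickle.load(open("w2.pkl","rb")); g=cv2.cvtColor(c["frame"],cv2.COLOR_RGB2GRAY)
H=[]
for x,y in((239,172),(408,173)):
    p=g[y-12:y+13,x-12:x+13]; m=(p<125).astype(np.uint8); k,_,s,ce=cv2.connectedComponentsWithStats(m)
    i=1+np.argmax(s[1:,4]); print(s[i]); H.append(ce[i]+[x-12,y-12])
P=onz(c,H,.022); print(H,P); d=P[1]-P[0]; print(P.mean(0),np.degrees(np.arctan2(d[1],d[0])),np.linalg.norm(d))
Q=onz(c,[(214.5,124),(434.5,124.5),(426,217.5),(221,217.5)],.0225); print(Q, Q.mean(0))
for a,b in((0,1),(3,2)): d=Q[b]-Q[a];print(np.degrees(np.arctan2(d[1],d[0])),np.linalg.norm(d))
```

```text
[ 7  8 11 10 82]
[ 7  8 11 10 87]
[array([238.96341463, 172.52439024]), array([407.97701149, 173.44827586])] [[ 0.48214039 -0.29107083  0.022     ]
 [ 0.45677296 -0.13257296  0.022     ]]
[ 0.46945668 -0.21182189  0.022     ] 99.09301610222991 0.16051505769078397
[[ 0.44050318 -0.31690808  0.0225    ]
 [ 0.4082423  -0.11963532  0.0225    ]
 [ 0.49726881 -0.10450035  0.0225    ]
 [ 0.53044388 -0.30459505  0.0225    ]] [ 0.46911454 -0.2114097   0.0225    ]
99.28761884891912 0.19989324538482178
99.4138259197831 0.20282621583470375
```

carry_out(
  targets=[0, -2, -1.5, -25, -0.3, 0, -2.6, -1.7, -30, 0, 0, 0, 0, -30, 0, 0, 0, 0, -30, 0, 0, 0, 0, -30, 0, 0, 0, 0, -15, 0, 0, 0, 0, -10, 0, 0, 0, 0, 0, 0],
  newtons=60,
)

```text
t: 4.15
eef_pos: [0.4692, -0.2116, 0.0307]
tool_rot: [-0.0, -0.081, 0.997, 0.001]
contact_force: [-0.5, 0.4, 0.3]
gripper_width: 0.998
grasp_force: 0.0
```

carry_out(
  targets=[255, 0, 0, 0, 0, 255, 0, 0, 0, 0, 255, 0, 0, 0, 0, 255, 0, 0, 0, 0, 255, 0, 0, 0, 0, 255, 0, 0, 0, 0, 255, 0, 0, 0, 0, 255, 0, 0, 0, 0],
)

```text
t: 4.95
eef_pos: [0.4691, -0.2135, 0.0318]
tool_rot: [0.0, -0.079, 0.997, 0.0]
contact_force: [-1.5, 1.0, 5.1]
gripper_width: 0.183
grasp_force: 59.5
```

carry_out(
  targets=[255, 0, 0, 8, 0, 255, 0, 0, 20, 0, 255, 0, 0, 25, 0, 255, 0, 0, 25, 0, 255, 0, 15, 25, 0.5, 255, 3.5, 30, 0, 0.6, 255, 3.5, 35, 0, 0.6, 255, 3.5, 35, 0, 0.6, 255, 3.5, 35, 0, 0.6, 255, 3.5, 35, 0, 0.6, 255, 3.5, 35, 0, 0.6, 255, 3.5, 35, 0, 0.6, 255, 3.5, 35, 0, 0.6, 255, 3.5, 35, 0, 0.6, 255, 3.5, 35, 0, 0.6, 255, 3.5, 35, 0, 0.6, 255, 3.5, 35, 0, 0.6, 255, 3.5, 25, 0, 0.8, 255, 0, 0, 0, 0, 255, 0, 0, 0, 0],
)

```text
t: 6.95
eef_pos: [0.5138, 0.2414, 0.1341]
tool_rot: [-0.0, -0.153, 0.988, -0.0]
contact_force: [0.0, -0.6, -2.7]
gripper_width: 0.178
grasp_force: 58.8
```

Run:
```python
from h import *
import pickle
c=snap("wrist","w3.png"); s=snap("scene"); d=snap("side"); pickle.dump((c,s,d),open("w3.pkl","wb"))
o=bot.get_obs(); print(o["t"],o["eef_pos"],o["tool_rot"],o["contact_force"],o["grasp_force"])
A=cv2.resize(s["frame"][165:285,345:475],None,fx=3,fy=3,interpolation=cv2.INTER_CUBIC)
B=cv2.resize(d["frame"][95:215,190:320],None,fx=3,fy=3,interpolation=cv2.INTER_CUBIC)
W=cv2.resize(c["frame"],None,fx=.6,fy=.6)[:235]
X=np.hstack([A,B]); W=cv2.copyMakeBorder(W,0,0,0,X.shape[1]-W.shape[1],cv2.BORDER_CONSTANT)
cv2.imwrite("pics/d.png",np.vstack([X,W])[:,:,::-1])
```

```text
7.1 [0.51422531 0.23971345 0.13426953] [-3.12174725e-04 -1.51832281e-01  9.88406119e-01 -4.53030794e-04] [ 0.83247131  0.12195723 -3.37731981] 58.833467960357666
```

View pics/d.png

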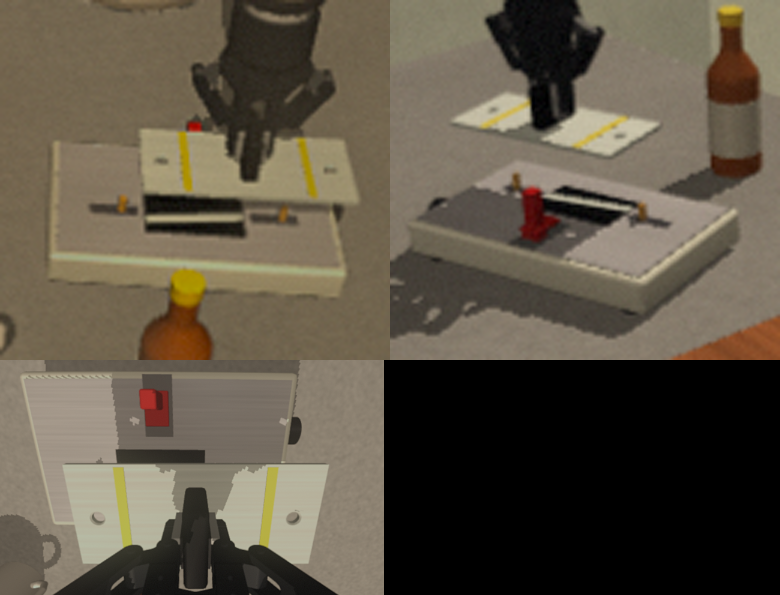

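The guard is held level. In the wrist view its holes are at (163,263) and (488,263) at full size. The scene crop shows it 32 mm too far in +y.

Run:
```python
from h import *
import pickle
c,s,d=pickle.load(open("w3.pkl","rb")); g=cv2.cvtColor(c["frame"],cv2.COLOR_RGB2GRAY)
H=[]
for x,y in((163,263),(488,263)):
    p=g[y-16:y+17,x-16:x+17]; m=(p<150).astype(np.uint8); k,_,st,ce=cv2.connectedComponentsWithStats(m)
    i=1+np.argmax(st[1:,4]); print(st[i]); H.append([x-16+st[i][0]+st[i][2]/2-.5,y-16+st[i][1]+st[i][3]/2-.5])
for z in (.1225,.1255):
    P=onz(c,H,z); dd=P[1]-P[0]; print(z,P.mean(0),np.degrees(np.arctan2(dd[1],dd[0])),np.linalg.norm(dd))
p=onz(pickle.load(open("w1.pkl","rb")),[(254.7,189.2),(416.9,189.8)],.058);dd=p[1]-p[0];print(p.mean(0),np.degrees(np.arctan2(dd[1],dd[0])))
```

```text
[  4   8  24  20 203]
[  5   7  24  21 394]
0.1225 [0.51586312 0.24236882 0.1225    ] 107.80101915448736 0.16297579727853034
0.1255 [0.51431638 0.24188226 0.1255    ] 107.80101915448738 0.15981614534529692
[0.5112948  0.20810275 0.058     ] 106.85156805100102
```

carry_out(
  targets=[255, -0.8, -8.5, 0, -0.2, 255, -0.8, -8.5, 0, -0.2, 255, -0.8, -8.5, 0, -0.2, 255, -0.8, -8.3, 0, -0.2, 255, 0, 0, 0, 0, 255, 0, 0, -14, 0, 255, 0, 0, -20, 0, 255, 0, 0, -14, 0, 255, 0, 0, -6, 0, 255, 0, 0, 0, 0, 255, 0, 0, 0, 0],
)

```text
t: 8.2
eef_pos: [0.5114, 0.2078, 0.0804]
tool_rot: [0.0, -0.146, 0.989, 0.0]
contact_force: [1.0, 0.7, -3.1]
gripper_width: 0.179
grasp_force: 58.9
```

Run:
```python
from h import *
import pickle
c=snap("wrist"); s=snap("scene"); d=snap("side"); pickle.dump((c,s,d),open("w4.pkl","wb"))
z=[]
for i in range(5):
    o=bot.get_obs(); z.append(np.r_[o["eef_pos"],o["contact_force"]]); imaging.read_camera("side")
print(o["t"],np.mean(z,0).round(4),np.std(z,0).round(4))
f=c["frame"]
A=[cv2.resize(f[238:288,x-35:x+35],None,fx=5.5,fy=5.5,interpolation=cv2.INTER_CUBIC) for x in(163,488)]
B=[cv2.resize(s["frame"][195:265,350:475],(385,215),interpolation=cv2.INTER_CUBIC),cv2.resize(d["frame"][115:195,195:335],(385,215),interpolation=cv2.INTER_CUBIC)]
cv2.imwrite("pics/e.png",np.vstack([np.hstack(A),np.hstack(B)])[:,:,::-1])
```

```text
8.55 [ 0.5115  0.2079  0.0809 -0.2341 -0.2629 -2.6675] [1.000e-04 1.000e-04 1.000e-04 3.139e-01 3.411e-01 5.954e-01]
```

View pics/e.png

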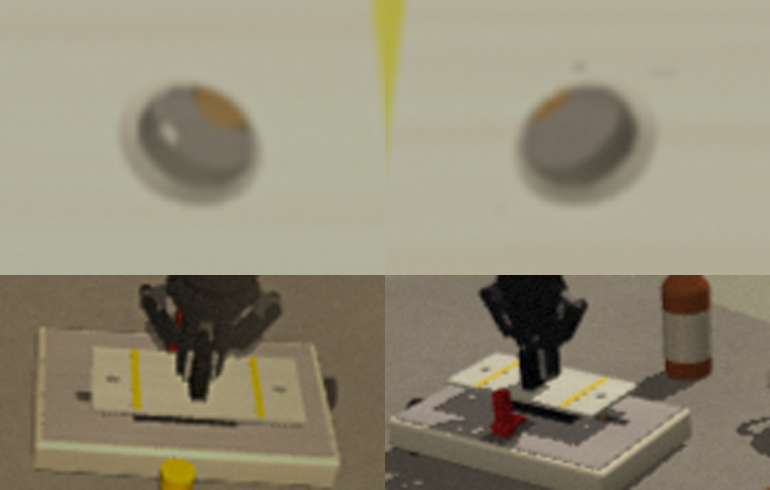

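The pin tips are visible through both holes, at the upper edges. I'll work out the offset from that, allowing for parallax.

Run:
```python
from h import *
import pickle
c,s,d=pickle.load(open("w4.pkl","rb")); f=c["frame"]
w,x,y,z=bot.get_obs()["tool_rot"]; T=np.eye(4);T[:3,:3]=R.from_quat([x,y,z,w]).as_matrix();T[:3,3]=[.5115,.2079,.0809]
c["pose"]=T@np.array(c["tool_from_camera"])
cr=lambda X,Y,x0:[x0+(X+.5)/5.5-.5,238+(Y+.5)/5.5-.5]
H=[cr(190,143,128),cr(586-385,143,453)]   # top rim centres
tip=[cr(233,90,128),cr(534-385,82,453)]
Z=.0809-.009
for Z in(.0709,.0719,.0729):
    P=onz(c,H,Z);dd=P[1]-P[0];q=P.copy();q[:,2]=.063;q=proj(c,q)
    p=onz(c,tip,.063);e=p[1]-p[0]
    print(Z,P.mean(0),np.degrees(np.arctan2(dd[1],dd[0])),np.linalg.norm(dd));print(" pins",p.mean(0),np.degrees(np.arctan2(e[1],e[0])),np.linalg.norm(e))
    print(" expected tip px crop",[((u-x0+.5)*5.5-.5,(v-238+.5)*5.5-.5) for (u,v),x0 in zip(q,(128,453))], (p-P)[:,:2]*1000)
```

```text
0.0709 [0.51234041 0.20862908 0.0709    ] 106.8268330919645 0.161671995690478
 pins [0.51083608 0.20766904 0.063     ] 107.12545366391667 0.15926139211512402
 expected tip px crop [(np.float64(227.3328818114244), np.float64(102.50830371137579)), (np.float64(163.6829360748748), np.float64(102.50032698665206))] [[-1.45629595  0.31483162]
 [-1.55236114 -2.23491382]]
0.0719 [0.51182335 0.20847296 0.0719    ] 106.82683309196452 0.1606153547770596
 pins [0.51083608 0.20766904 0.063     ] 107.12545366391667 0.15926139211512402
 expected tip px crop [(np.float64(232.10304418146575), np.float64(97.33595772427067)), (np.float64(158.91484036946565), np.float64(97.32701288346362))] [[-0.78629512 -0.03474213]
 [-1.18823683 -1.57308776]]
0.0729 [0.51130628 0.20831683 0.0729    ] 106.8268330919645 0.15955871386364115
 pins [0.51083608 0.20766904 0.063     ] 107.12545366391667 0.15926139211512402
 expected tip px crop [(np.float64(236.88328229414822), np.float64(92.15301069240468)), (np.float64(154.13668363789714), np.float64(92.14310729412935))] [[-0.11629429 -0.38431588]
 [-0.82411252 -0.9112617 ]]
```

carry_out(
  targets=[255, -0.7, -0.6, 0, 0.2, 255, 0, 0, -1, 0, 255, 0, 0, -1, 0, 255, 0, 0, -1, 0, 255, 0, 0, -1, 0, 255, 0, 0, -0.5, 0, 255, 0, 0, -0.5, 0, 255, 0, 0, 0, 0],
)

```text
t: 9.4
eef_pos: [0.5104, 0.2071, 0.0752]
tool_rot: [-0.0, -0.148, 0.989, -0.0]
contact_force: [-0.3, -1.1, -4.3]
gripper_width: 0.177
grasp_force: 58.9
```

carry_out(
  targets=[255, 0, 0, -0.5, 0, 255, 0, 0, -0.5, 0, 255, 0, 0, 0, 0],
)

```text
t: 9.7
eef_pos: [0.5104, 0.2071, 0.0742]
tool_rot: [-0.0, -0.148, 0.989, -0.0]
contact_force: [0.5, 0.4, -2.5]
gripper_width: 0.183
grasp_force: 58.9
```

carry_out(
  targets=[255, 0, 0, -0.5, 0, 255, 0, 0, -0.5, 0, 255, 0, 0, 0, 0],
)

```text
t: 10.0
eef_pos: [0.5104, 0.207, 0.0732]
tool_rot: [-0.0, -0.148, 0.989, -0.0]
contact_force: [-0.3, -0.6, -2.5]
gripper_width: 0.183
grasp_force: 58.9
```

carry_out(
  targets=[255, 0, 0, -0.7, 0, 255, 0, 0, -0.7, 0, 255, 0, 0, -0.6, 0, 255, 0, 0, 0, 0],
)

```text
t: 10.4
eef_pos: [0.5104, 0.2071, 0.0712]
tool_rot: [-0.0, -0.148, 0.989, -0.0]
contact_force: [0.2, 0.4, -2.2]
gripper_width: 0.176
grasp_force: 58.9
```

carry_out(
  targets=[255, 0, 0, -0.7, 0, 255, 0, 0, -0.7, 0, 255, 0, 0, -0.6, 0, 255, 0, 0, 0, 0],
)

```text
t: 10.8
eef_pos: [0.5104, 0.2071, 0.0692]
tool_rot: [-0.0, -0.148, 0.989, -0.0]
contact_force: [-0.0, 0.5, -2.4]
gripper_width: 0.181
grasp_force: 58.9
```

Run:
```python
from h import *
import pickle
c=snap("wrist"); s=snap("scene"); d=snap("side"); o=bot.get_obs(); print(o["t"],o["eef_pos"],o["contact_force"],o["torque"])
f=c["frame"]
A=[cv2.resize(f[238:288,x-35:x+35],None,fx=5.5,fy=5.5,interpolation=cv2.INTER_CUBIC) for x in(163,488)]
B=[cv2.resize(s["frame"][195:265,350:475],(385,215),interpolation=cv2.INTER_CUBIC),cv2.resize(d["frame"][115:195,195:335],(385,215),interpolation=cv2.INTER_CUBIC)]
cv2.imwrite("pics/f.png",np.vstack([np.hstack(A),np.hstack(B)])[:,:,::-1])
```

```text
10.95 [0.51046268 0.20709784 0.06933176] [ 0.29749537 -0.4232012  -2.84829903] [ 0.05575884 -0.02167229 -0.02479277]
```

View pics/f.png

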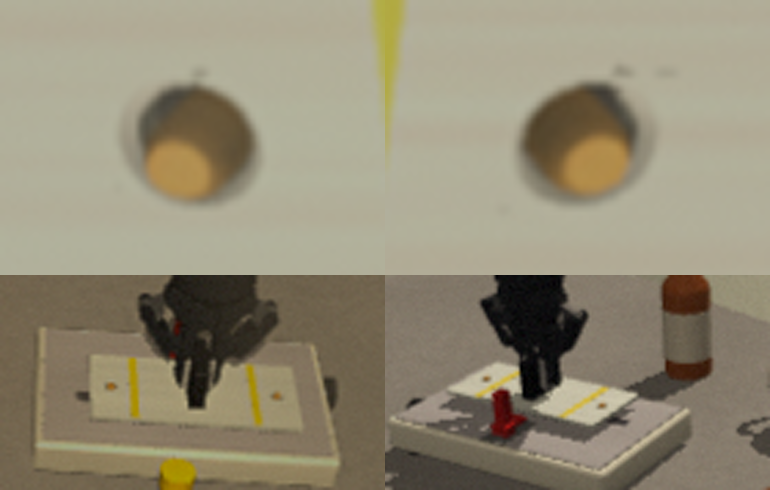

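Both pins are now through the holes: brass tips at crop (182,168) and (598,163). There's no contact force yet, so I'll keep lowering gently.

carry_out(
  targets=[255, 0, 0, -0.7, 0, 255, 0, 0, -0.7, 0, 255, 0, 0, -0.6, 0, 255, 0, 0, -0.7, 0, 255, 0, 0, -0.7, 0, 255, 0, 0, -0.6, 0, 255, 0, 0, 0, 0],
)

```text
t: 11.65
eef_pos: [0.5104, 0.2071, 0.0652]
tool_rot: [-0.0, -0.148, 0.989, -0.0]
contact_force: [0.2, -1.0, -2.5]
gripper_width: 0.176
grasp_force: 58.9
```

carry_out(
  targets=[255, 0, 0, -0.7, 0, 255, 0, 0, -0.7, 0, 255, 0, 0, -0.6, 0, 255, 0, 0, -0.5, 0, 255, 0, 0, -0.5, 0, 255, 0, 0, 0, 0],
)

```text
t: 12.25
eef_pos: [0.5104, 0.2071, 0.0622]
tool_rot: [-0.0, -0.148, 0.989, -0.0]
contact_force: [0.4, 0.3, -2.7]
gripper_width: 0.177
grasp_force: 58.9
```

carry_out(
  targets=[255, 0, 0, -0.5, 0, 255, 0, 0, -0.5, 0, 255, 0, 0, -0.5, 0, 255, 0, 0, -0.5, 0, 255, 0, 0, 0, 0],
)

```text
t: 12.75
eef_pos: [0.5104, 0.2071, 0.0602]
tool_rot: [-0.0, -0.148, 0.989, -0.0]
contact_force: [0.9, 0.4, -3.2]
gripper_width: 0.178
grasp_force: 58.9
```

carry_out(
  targets=[255, 0, 0, -0.3, 0, 255, 0, 0, -0.3, 0, 255, 0, 0, 0, 0],
)

```text
t: 13.05
eef_pos: [0.5104, 0.2071, 0.0597]
tool_rot: [-0.0, -0.148, 0.989, 0.0]
contact_force: [-0.3, 0.2, -2.9]
gripper_width: 0.181
grasp_force: 58.9
```

carry_out(
  targets=[255, 0, 0, -0.3, 0, 255, 0, 0, -0.3, 0, 255, 0, 0, 0, 0],
)

```text
t: 13.35
eef_pos: [0.5104, 0.2071, 0.0591]
tool_rot: [-0.0, -0.148, 0.989, 0.0]
contact_force: [-0.1, -0.3, -3.1]
gripper_width: 0.177
grasp_force: 58.9
```

carry_out(
  targets=[255, 0, 0, -0.3, 0, 255, 0, 0, 0, 0],
)

```text
t: 13.55
eef_pos: [0.5105, 0.2071, 0.0589]
tool_rot: [0.0, -0.148, 0.989, 0.0]
contact_force: [-0.6, -0.2, -2.0]
gripper_width: 0.179
grasp_force: 59.3
```

carry_out(
  targets=[255, 0, 0, -0.3, 0, 255, 0, 0, 0, 0],
)

```text
t: 13.75
eef_pos: [0.5105, 0.2071, 0.0589]
tool_rot: [-0.0, -0.148, 0.989, 0.0]
contact_force: [-2.4, -0.8, 3.9]
gripper_width: 0.182
grasp_force: 59.7
```

carry_out(
  targets=[255, 0, 0, -0.3, 0, 255, 0, 0, 0, 0],
)

```text
t: 13.95
eef_pos: [0.5104, 0.2071, 0.0588]
tool_rot: [-0.0, -0.148, 0.989, 0.0]
contact_force: [-3.1, -1.3, 8.4]
gripper_width: 0.181
grasp_force: 60.5
```

The guard has bottomed out on the deck with about 11 N of contact force. I'll release it and rise.

carry_out(
  targets=[200, 0, 0, 0.3, 0, 150, 0, 0, 0, 0, 80, 0, 0, 0, 0, 0, 0, 0, 0, 0, 0, 0, 0, 0, 0, 0, 0, 0, 0, 0, 0, 0, 0, 0, 0, 0, 0, 0, 10, 0, 0, 0, 0, 25, 0, 0, 0, 0, 35, 0, 0, 0, 0, 40, 0, 0, 0, 0, 40, 0, 0, 0, 0, 35, 0, 0, 0, 0, 0, 0, 0, 0, 0, 0, 0],
)

```text
t: 15.45
eef_pos: [0.5107, 0.2072, 0.2447]
tool_rot: [0.001, -0.148, 0.989, 0.001]
contact_force: [0.2, -0.7, 0.5]
gripper_width: 0.996
grasp_force: 0.0
```

Run:
```python
from h import *
import pickle
c=snap("wrist"); s=snap("scene"); d=snap("side"); o=bot.get_obs(); print(o["t"],o["eef_pos"],o["tool_rot"],o["contact_force"])
pickle.dump((c,s,d),open("w5.pkl","wb"))
W=cv2.resize(c["frame"][0:300],(780,366))
B=[cv2.resize(s["frame"][195:265,350:475],(390,220),interpolation=cv2.INTER_CUBIC),cv2.resize(d["frame"][115:195,195:335],(390,220),interpolation=cv2.INTER_CUBIC)]
cv2.imwrite("pics/g.png",np.vstack([W,np.hstack(B)])[:,:,::-1])
h=cv2.cvtColor(c["frame"],cv2.COLOR_RGB2HSV); r=(((h[...,0]<6)|(h[...,0]>174))&(h[...,1]>150)&(h[...,2]>60)).astype(np.uint8)
k,_,st,ce=cv2.connectedComponentsWithStats(r)
for i in range(1,k):
    if st[i,4]>60: print(st[i],ce[i],onz(c,[ce[i]],.09))
```

```text
15.6 [0.50954172 0.20670138 0.24232278] [-1.13125055e-03 -1.47769578e-01  9.89021066e-01 -4.49745105e-04] [-0.24397377 -0.53444143  0.04889463]
[304  79  26  38 961] [316.36316337  97.62851197] [[0.44275218 0.17903908 0.09      ]]
```

View pics/g.png

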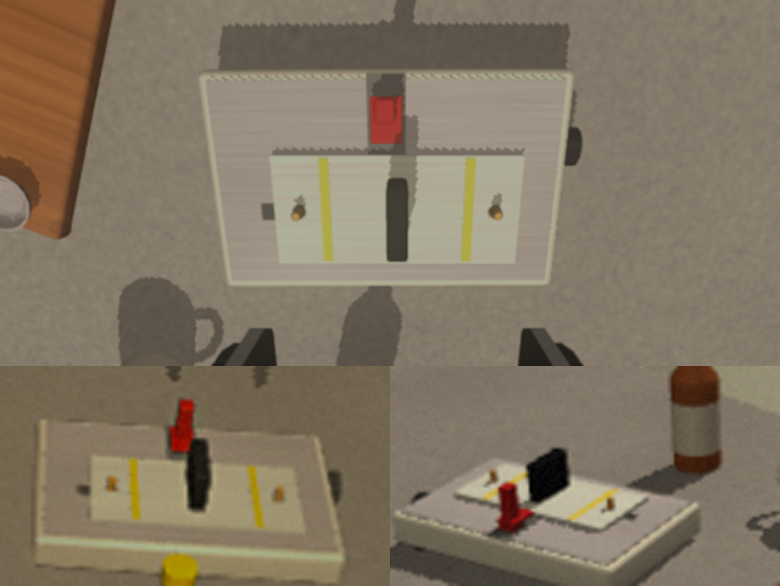

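The guard lies flat over both pins, whose tips show at crop (298,212) and (497,212). The knob's top is at crop (384,110), which is about pixel (315,91).

Run:
```python
from h import *
import pickle
c,s,d=pickle.load(open("w5.pkl","rb"));f=c["frame"]
h=cv2.cvtColor(f,cv2.COLOR_RGB2HSV); r=(((h[...,0]<6)|(h[...,0]>174))&(h[...,1]>150)&(h[...,2]>60))
print(f[76:122:2,315,0].tolist(), f[92,300:334,0].tolist())
ys=np.array([.956,.293]);u=np.array([-.293,.956])
k=onz(c,[(314.5,91)],.0955)[0]; print(k)
m=np.array([.5105,.2072]); q=k[:2]-m; print("rel pins mid, slicer axes",q@ys,q@u)
# triangulated knob top, scene/side (crop centres of top)
a=(350+184/3.12,195+(401-366)/3.14);b=(195+508/390*140-195/390*0-390/390*140,115+(486-366)/220*80);print(a,b,tri(s,a,d,b))
```

```text
[82, 88, 107, 150, 163, 163, 164, 163, 163, 163, 163, 164, 155, 160, 164, 163, 163, 164, 164, 163, 162, 117, 113] [145, 123, 111, 128, 158, 162, 147, 141, 152, 161, 163, 163, 163, 163, 163, 163, 163, 163, 163, 163, 165, 164, 153, 131, 111, 130, 158, 166, 164, 134, 102, 105, 122, 152]
[0.43810455 0.17624346 0.0955    ]
rel pins mid, slicer axes -0.07828031842992106 -0.008382583146928005
(408.97435897435895, 206.1464968152866) (237.35897435897436, 158.63636363636363) (array([0.43874594, 0.17410142, 0.09415876]), np.float64(0.0007816994208387739))
```

carry_out(
  targets=[255, -20, -8, 0, 0, 255, -25, -10, 0, 0, 255, -25, -10, 0, 0, 255, -20, -8, 0, 0, 255, -10.6, -4.5, 0, 0, 255, 0, 0, -20, 0, 255, 0, 0, -30, 0, 255, 0, 0, -30, 0, 255, 0, 0, -30, 0, 255, 0, 0, -30, 0, 255, 0, 0, -20, 0, 255, 0, 0, -14, 0, 255, 0, 0, 0, 0],
  newtons=30,
)

```text
t: 16.9
eef_pos: [0.4086, 0.1658, 0.0674]
tool_rot: [-0.002, -0.148, 0.989, -0.001]
contact_force: [-0.5, -0.5, 0.8]
gripper_width: -0.003
grasp_force: 0.0
```

carry_out(
  targets=[255, 3.8, 1.2, 0, 0, 255, 3.8, 1.2, 0, 0, 255, 1.9, 0.6, 0, 0, 255, 0, 0, 0, 0],
)

```text
t: 17.3
eef_pos: [0.4202, 0.17, 0.0702]
tool_rot: [0.001, -0.148, 0.989, 0.0]
contact_force: [-0.2, -0.1, -0.0]
gripper_width: -0.0
grasp_force: 0.0
```

carry_out(
  targets=[255, 1.9, 0.6, 0, 0, 255, 1.9, 0.6, 0, 0, 255, 1.9, 0.6, 0, 0, 255, 0, 0, 0, 0],
)

```text
t: 17.7
eef_pos: [0.425, 0.1714, 0.0695]
tool_rot: [-0.0, -0.148, 0.989, -0.0]
contact_force: [-1.6, -0.3, 1.4]
gripper_width: -0.003
grasp_force: 1.0
```

carry_out(
  targets=[255, 1.9, 0.6, 0, 0, 255, 1.9, 0.6, 0, 0, 255, 1.9, 0.6, 0, 0, 255, 1.9, 0.6, 0, 0, 255, 0, 0, 0, 0],
)

```text
t: 18.2
eef_pos: [0.433, 0.1738, 0.0694]
tool_rot: [0.0, -0.148, 0.989, -0.0]
contact_force: [-1.6, -0.6, -0.9]
gripper_width: -0.001
grasp_force: 0.7
```

carry_out(
  targets=[255, 1.9, 0.6, 0, 0, 255, 1.9, 0.6, 0, 0, 255, 0, 0, 0, 0],
)

```text
t: 18.5
eef_pos: [0.4367, 0.175, 0.0695]
tool_rot: [0.0, -0.148, 0.989, -0.0]
contact_force: [-2.2, -0.2, -0.3]
gripper_width: 0.002
grasp_force: 0.8
```

Contact is made and the latch is sliding at about 2–4 N. I'll carry on to the end stop in small steps.

carry_out(
  targets=[255, 1.4, 0.4, 0, 0, 255, 1.4, 0.4, 0, 0, 255, 1, 0.3, 0, 0, 255, 0, 0, 0, 0],
)

```text
t: 18.9
eef_pos: [0.4404, 0.1761, 0.0695]
tool_rot: [0.0, -0.148, 0.989, -0.0]
contact_force: [-2.0, 0.5, -1.0]
gripper_width: 0.004
grasp_force: 0.9
```

carry_out(
  targets=[255, 0.5, 0.15, 0, 0, 255, 0.5, 0.15, 0, 0, 255, 0.5, 0.15, 0, 0, 255, 0, 0, 0, 0],
)

```text
t: 19.3
eef_pos: [0.4414, 0.1764, 0.0694]
tool_rot: [-0.0, -0.148, 0.989, -0.0]
contact_force: [-4.1, -1.0, 0.8]
gripper_width: -0.002
grasp_force: 1.9
```

carry_out(
  targets=[255, 0.5, 0.15, 0, 0, 255, 0.5, 0.15, 0, 0, 255, 0, 0, 0, 0],
)

```text
t: 19.6
eef_pos: [0.4415, 0.1765, 0.0694]
tool_rot: [-0.001, -0.148, 0.989, -0.0]
contact_force: [-7.8, -0.2, 5.1]
gripper_width: -0.0
grasp_force: 3.6
```

The end stop is reached after about 22 mm of travel, with force rising and the TCP held. I'll back off, rise and check.

carry_out(
  targets=[255, -4, -1.2, 0, 0, 255, -6, -1.9, 0, 0, 255, 0, 0, 20, 0, 255, 0, 0, 40, 0, 255, 0, 0, 40, 0, 255, 0, 0, 40, 0, 255, 0, 0, 30, 0, 255, 0, 0, 0, 0],
)

```text
t: 20.4
eef_pos: [0.4356, 0.1751, 0.244]
tool_rot: [0.005, -0.148, 0.989, 0.002]
contact_force: [0.3, -0.1, -0.2]
gripper_width: 0.001
grasp_force: 0.0
```

Run:
```python
from h import *
c=snap("wrist"); s=snap("scene"); d=snap("side"); o=bot.get_obs(); print(o["t"],o["eef_pos"],o["contact_force"])
W=cv2.resize(c["frame"],(560,350))
B=[cv2.resize(s["frame"][185:265,350:475],(390,240),interpolation=cv2.INTER_CUBIC),cv2.resize(d["frame"][115:195,195:335],(390,240),interpolation=cv2.INTER_CUBIC)]
W=cv2.copyMakeBorder(W,0,0,0,220,cv2.BORDER_CONSTANT)
cv2.imwrite("pics/i.png",np.vstack([W,np.hstack(B)])[:,:,::-1])
```

```text
20.55 [0.43250948 0.17365884 0.23908235] [-0.2729959  -0.13002695 -0.17515437]
```

View pics/i.png

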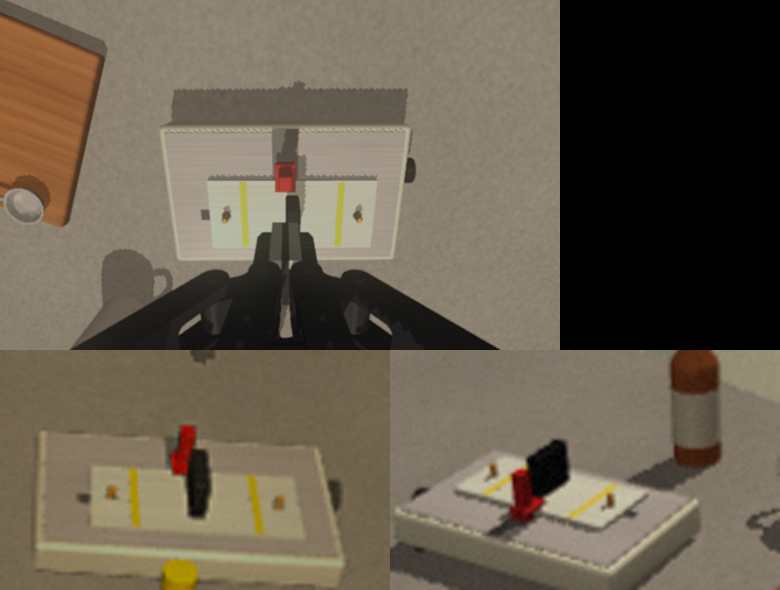

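The picture shows the guard flat over both pins, at (226,215) and (358,215). The latch tongue overlaps the guard's near edge at (285,185), and the robot is clear.

```bash
python3 -c "
from station import bot
print(bot.hand_in())"
```

```text
the job is handed in; nothing more can be done
None
```

The guard is on both pins and flat on the deck, the red latch is slid to its end stop over the guard's edge, and the job was handed in at about 20.6 s; contact force readings stayed around 11 N or less, and I moved nothing else.

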